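Load and start the ultrasonic cleaner

ROBOT

A 6-joint arm with a two-finger parallel gripper is mounted at the origin on the work surface. World frame = base frame: x ahead of the robot, y to its left, z up, the work surface at z = 0. Lengths are in m, angles in rad, forces in N, time in s.
With the tool pointing down it reaches from about 0.425 to 0.95 m from the base axis. Payload 3.5 kg.
Tool frame: the origin (TCP) lies on the front face of the gripper's body, between the roots of the fingers; the fingertips stand 73 mm ahead of it and the grasp point (between the pads) lies 54 mm ahead of it (ctrl.grip_point_offset is the distance from the TCP to the grasp point, in m); z points along the fingers, y is the line along which they close (so a half turn about z gives the same grasp; the last joint's range is limited). The gripper opens to 85 mm and grips with 20 to 120 N. Pads are 22 mm wide; open, the fingers measure 114 mm over their backs; the gripper's body (76 mm by 85 mm) begins 54 mm behind the grasp point. The pads swing forward as they close: fully open they stand 13 mm farther back than shut.
Start: joints at [1.087, 0.286, 1.577, -0, 1.279, -0.15], TCP at [0.221, 0.638, 0.304] pointing down, gripper open.
Joint ranges: [-2.77, 2.77], [-0.9, 2.22], [0.21, 2.48], [-1.53, 4.67], [0.24, 2.81], [-2.84, 2.84]. Speed limits (rad/s): [2.79, 2.79, 3.14, 3.14, 3.14, 3.14].

INTERFACE

Orientations are given as a rotation vector (axis times angle).
In Python, from cell import ctrl gives the robot as it stands. Calls block until the motion is done:
- ctrl.movep(position, orientation): joint-space move of the TCP to a pose.
- ctrl.move_straight(position, rot=None, feed=0.15, f_stop=None): straight line of the TCP; rot=None keeps the orientation; feed is the mean speed in m/s. With f_stop (N) it stops when the force on the tool has changed by that much, and returns True; else False.
- ctrl.move_joints(angles): joint-space move.
- ctrl.command_gripper(opening): finger opening in m; the grip force is fixed at half the most; returns when the fingers have stopped.
- ctrl.hold(seconds).
- ctrl.solve_ik(position, orientation): joint angles nearest the present ones, or None.
- ctrl.grab_frame(name): name is "scene" or "top"; returns a dict with "color" (480x640x3 uint8, red, green, blue), "range_z" (480x640 float32, m along the optical axis (not along the pixel's ray), 0 where there is no reading), "camera_matrix" (3x3 intrinsics, pixels), "extrinsics" (4x4, takes a point from world to camera coordinates). Camera axes: x right, y down, z forward; pixel columns grow to the right and rows downward; lengths in m; the calibration is good to about 2 mm. A picture is of the moment at which its call begins.
A pose or a line that the arm cannot do raises ctrl.IKError and nothing moves.
- ctrl.job_done(): hands the job in; it is judged then, once.
Trained networks look in a picture, given as the dict that the camera call returned (one of the last four; its "shot" number tells which), for a name from the list of things; names that differ only in an ending like _2 or _b are one class to them, and where a whole thing is asked for, a point or a joint stands for the part that bears it (a point fixed in the world has none). Each returns a list of dicts, best first, with "score" (0 to 1); they miss things now and then, are a little off and sometimes report something else, mostly with a low value. They report only what shows in the picture. A call takes as long as a camera call. They do not tell look-alikes from the thing itself.
- ctrl.boxes_of(label, picture): "point" ([row, column] in pixels, amid what is visible of it).
- ctrl.regions_of(label, picture): "region" (480x640 bool, what is visible of it) and "point" ([row, column] in pixels, amid what is visible of it).
Readings, each from a call of its own:
- ctrl.get_time(): time.
- ctrl.get_joint_positions(): joint angles.
- ctrl.get_joint_velocities(): joint speeds.
- ctrl.get_joint_torque(): joint torques, N m.
- ctrl.get_ee_pos(): TCP position.
- ctrl.get_orientation(): TCP orientation.
- ctrl.get_ft_force(): force on the tool from outside, world axes, zero at the start.
- ctrl.get_torque(): the same for the moment, N m.
- ctrl.get_gripper_width(): finger opening in m.
- ctrl.get_grasp_force(): force on a finger pad.
Only numpy, scipy, OpenCV 4.12 (cv2) and the standard library are available. Lean on these libraries where they do the work, as an engineer would, in place of code of your own. Each camera call takes 0.05 s, during which the arm holds its last target. There are 200 camera calls.

TASK

Run the clamp parts through the ultrasonic cleaner: lift its cover right back and lower it gently onto its stop, tip the small pieces off the tray into the bath, and put every larger block from the bench into the bath too. Set the empty tray back flat in the middle of its mat, lower the cover gently until it is fully shut without letting it slam, and only then press the start button all the way and let go. Leave the mug, bottle and spectacles where they are.

Things in the scene. Friction and masses are not known exactly. Their poses are not given: they have to be found in the camera images.
- cleaner: Bench ultrasonic cleaner, a fixed stainless steel box. Origin: centre of the bath's footprint, on the bench; z up. The bath is 210 mm along x by 180 mm along y outside, walls 12 mm thick, flat rim 130 mm up; inside it is 186 by 156 mm with a flat basket floor 55 mm up. A grey control ledge 100 mm high joins it on the -x side (x -175 to -105 mm). The cover is hinged along the +y rim.
- cover (a joint): Hinge of the steel cover, rad: 0 shut on the rim, 1.83 open on its stop, leaning back 15 degrees past upright. The cover is a plate 210 x 180 x 8 mm of 0.25 kg; let go anywhere short of upright it falls shut.
- cover_handle (a point): Middle of the cover's black handle bar: 12 mm round, parallel to the hinge (cleaner x), 98 mm free between its posts, its axis 40 mm above the cover's top face. With the cover shut it lies 172 mm from the hinge axis towards -y of the cleaner and 48 mm above that axis. Axes are the cover's.
- cover_hinge (a point): Point on the cover's hinge axis, at its middle, at cleaner (0, 90, 130.5) mm; the axis runs along cleaner x.
- start (a joint): Travel of the start button, m: 0 up, 0.006 fully down (about 5 N); it springs back. It counts as pressed beyond 0.004.
- start_top (a point): Centre of the top face of the round white start button, 30 mm wide, on the control ledge; pressed straight down.
- mat: Flat black rubber mat on the bench, fixed, 200 (x) by 240 (y) by 3 mm; origin at the centre of its underside. The tray starts on it.
- tray: Aluminium parts tray, 160 mm (x) by 110 mm (y), floor 4 mm thick, rim 22 mm high on three sides and open at its -x end; 0.2 to 0.33 kg empty; origin at the centre of its underside, z up. Over it stands a black carrying bar on two side posts.
- tray_handle (a point): Middle of the tray's carrying bar: 14 mm thick along tray x, 102 mm free along tray y, 24 mm tall; at tray (35, 0, 70) mm. Axes are the tray's.
- tray_lip (a point): Middle of the tray's open lip, at tray (-80, 0, 4) mm, over which pieces slide off. Axes are the tray's.
- jaw1: Small steel clamp jaw lying on the tray, block 28 (x) x 22 (y) x 16 (z) mm, 0.05 kg, may be absent; its origin is the centre of its underside, z up out of its top.
- collar1: Small brass collar standing on the tray, plain round disc 24 mm across and 16 mm high, 0.05 kg, may be absent; its origin is the centre of its underside, z up out of its top.
- jaw2: Small steel clamp jaw lying on the tray, block 28 (x) x 22 (y) x 16 (z) mm, 0.05 kg, may be absent; its origin is the centre of its underside, z up out of its top.
- collar2: Small brass collar standing on the tray, plain round disc 24 mm across and 16 mm high, 0.05 kg, may be absent; its origin is the centre of its underside, z up out of its top.
- jaw3: Small steel clamp jaw lying on the tray, block 28 (x) x 22 (y) x 16 (z) mm, 0.05 kg, may be absent; its origin is the centre of its underside, z up out of its top.
- block1: Larger steel clamp block lying on the bare bench, 40 (x) x 26 (y) x 22 (z) mm, 0.07 to 0.14 kg, may be absent; its origin is the centre of its underside, z up out of its top.
- block2: Larger steel clamp block lying on the bare bench, 40 (x) x 26 (y) x 22 (z) mm, 0.07 to 0.14 kg, may be absent; its origin is the centre of its underside, z up out of its top.
- block3: Larger steel clamp block lying on the bare bench, 40 (x) x 26 (y) x 22 (z) mm, 0.07 to 0.14 kg, may be absent; its origin is the centre of its underside, z up out of its top.
- mug: Bystander: steel mug, 76 mm wide, 85 mm high; origin at the centre of its underside.
- bottle: Bystander: small white bottle, 44 mm wide, 110 mm high; origin at the centre of its underside.
- spectacles: Bystander: orange spectacles standing open on the bench, about 120 mm wide and 130 mm long, 46 mm high; origin under the middle of the front.
Not all that is in view belongs to the job. What is shaped like the jaw3 but blue or pink is not meant.

How it is judged:
On the way, in this order (a step that is already met when the one before it is completed fails the run):
1. the cover is open and rests on its stop (value of joint cover above 1.77 rad), for 0.3 s.
2. the tray is tipped with its lip over the open bath (value of joint cover above 1.6 rad and angle between tray's own z axis and vertical above 0.35 rad and height (world z) of tray_lip above 0.1 m and x of tray_lip in the frame of cleaner between -0.11 and 0.11 m and y of tray_lip in the frame of cleaner between -0.1 and 0.1 m), for 0.1 s.
3. all pieces and blocks lie in the bath (x of jaw1 in the frame of cleaner between -0.1 and 0.1 m and y of jaw1 in the frame of cleaner between -0.085 and 0.085 m and z of jaw1 in the frame of cleaner between 0.04 and 0.125 m and x of collar1 in the frame of cleaner between -0.1 and 0.1 m and y of collar1 in the frame of cleaner between -0.085 and 0.085 m and z of collar1 in the frame of cleaner between 0.04 and 0.125 m and x of jaw2 in the frame of cleaner between -0.1 and 0.1 m and y of jaw2 in the frame of cleaner between -0.085 and 0.085 m and z of jaw2 in the frame of cleaner between 0.04 and 0.125 m and x of collar2 in the frame of cleaner between -0.1 and 0.1 m and y of collar2 in the frame of cleaner between -0.085 and 0.085 m and z of collar2 in the frame of cleaner between 0.04 and 0.125 m and x of jaw3 in the frame of cleaner between -0.1 and 0.1 m and y of jaw3 in the frame of cleaner between -0.085 and 0.085 m and z of jaw3 in the frame of cleaner between 0.04 and 0.125 m and x of block1 in the frame of cleaner between -0.1 and 0.1 m and y of block1 in the frame of cleaner between -0.085 and 0.085 m and z of block1 in the frame of cleaner between 0.04 and 0.125 m and x of block2 in the frame of cleaner between -0.1 and 0.1 m and y of block2 in the frame of cleaner between -0.085 and 0.085 m and z of block2 in the frame of cleaner between 0.04 and 0.125 m and x of block3 in the frame of cleaner between -0.1 and 0.1 m and y of block3 in the frame of cleaner between -0.085 and 0.085 m and z of block3 in the frame of cleaner between 0.04 and 0.125 m), for 0.3 s.
4. the cover is shut with everything inside (all of step 3 and value of joint cover below 0.06 rad), for 0.3 s.
5. the start button is pressed (value of joint start above 0.004 m), for 0.05 s.
At the end, for the whole second after the job is handed in: The cover is shut (within 0.06 rad), every jaw, collar and block present lies at rest inside the bath, the tray lies flat and at rest with its centre within 60 mm of the mat's centre, and the start button, pressed after shutting, is up again (all of step 4 and horizontal distance between tray and mat below 0.06 m and height (world z) of tray below 0.012 m and angle between tray's own z axis and vertical below 0.08 rad and linear speed of tray below 0.02 m/s and value of joint start below 0.003 m and linear speed of each of jaw1, collar1, jaw2, collar2, jaw3, block1, block2, block3 below 0.03 m/s); the robot touches nothing.
It fails at once if the cover slams or is flung (faster than 2 rad/s) (velocity of joint cover above 2 rad/s or velocity of joint cover below -2 rad/s).
It fails at once if the cover strikes its open stop faster than 1.2 rad/s (value of joint cover above 1.65 rad and velocity of joint cover above 1.2 rad/s).
It fails at once if the start button is pressed while the cover is open (value of joint start above 0.004 m and value of joint cover above 0.12 rad).
It fails at once if the mug, bottle or spectacles are moved more than 30 mm or knocked over (distance of any of mug, bottle, spectacles from where it was at the start of the episode above 0.03 m or angle between any of mug, bottle, spectacles's own z axis and vertical above 0.5 rad).
Of jaw1, collar1, jaw2, collar2, jaw3 only 3 to 5 are there at a start; the rules pass over those that are not, and their reading is None.
Of block1, block2, block3 only 2 to 3 are there at a start; the rules pass over those that are not, and their reading is None.
At some moment in a run one of block1, block2, block3 may be knocked a few centimetres aside while the robot is not near it.
It also fails if it takes over 192 s, if anything falls off the work surface, if the arm or the gripper's body presses on something with over 40 N, if the wrist force passes 120 N, or if a joint passes its speed limit or range.

## Working session

There is one attempt and no reset: what is moved stays moved. The work goes in short steps, each a Python script; the robot and the scene stay as the last script left them, time stands still between calls to the robot, and variables do not carry over. Pictures are saved under pics/ and viewed, at most 14 in all, crops included, and the job is handed in when it is done.

```bash
ls; mkdir -p pics; cat > h.py <<'E'
import numpy as np, cv2
from cell import ctrl
from scipy.spatial.transform import Rotation as R
def grab(n): return ctrl.grab_frame(n)
def save(f,name): cv2.imwrite('pics/'+name,f['color'][:,:,::-1])
def cloud(f):
    K=f['camera_matrix'];E=f['extrinsics'];d=f['range_z']
    v,u=np.mgrid[:480,:640]
    P=np.stack([(u-K[0,2])/K[0,0]*d,(v-K[1,2])/K[1,1]*d,d],-1)
    W=(P-E[:3,3])@E[:3,:3]
    W[d<=0]=np.nan
    return W
def down(yaw):  # tool z down, tool y (closing line) along world angle yaw
    y=np.array([np.cos(yaw),np.sin(yaw),0]);z=np.array([0,0,-1.]);x=np.cross(y,z)
    return R.from_matrix(np.stack([x,y,z],1)).as_rotvec()
E
python3 - <<'E'
from h import *
for n in ('scene','top'):
    f=grab(n);save(f,n+'0.png');W=cloud(f)
    E=f['extrinsics'];print(n,'cam',-E[:3,:3].T@E[:3,3],'axis',E[2,:3],f['camera_matrix'][0,0])
    for l in ['cleaner','cover','cover_handle','start','start_top','mat','tray','tray_handle','jaw1','collar1','block1','mug','bottle','spectacles']:
        for r in ctrl.regions_of(l,f):
            m=r['region'];p=np.nanmedian(W[m],0)
            print(l,round(r['score'],2),np.round(r['point']),m.sum(),p.round(3),np.nanpercentile(W[m][:,2],95).round(3),f['color'][m].mean(0).astype(int))
print(ctrl.get_time())
E
```

```text
pics
scene cam [ 1.042638   -0.37652361  0.98914223] axis [-0.41847754  0.30612949 -0.85507969] 501.42125551045166
cleaner 0.85 [164. 406.] 11879 [0.585 0.18  0.135] 0.141 [121 118 108]
cleaner 0.42 [278. 269.] 160 [ 0.587 -0.186  0.022] 0.025 [147 144 132]
cleaner 0.41 [261. 202.] 214 [ 0.459 -0.277  0.021] 0.024 [149 146 132]
cover 0.86 [154. 418.] 6225 [0.591 0.228 0.138] 0.177 [151 148 135]
cover 0.31 [333. 329.] 655 [ 0.774 -0.171  0.071] 0.11 [114 116 116]
cover 0.18 [274. 294.] 103 [ 0.602 -0.133  0.022] 0.025 [167 129  72]
cover_handle 0.59 [151. 420.] 6182 [0.591 0.227 0.138] 0.177 [151 148 135]
start 0.57 [141. 357.] 120 [0.466 0.144 0.121] 0.125 [180 183 163]
mat 0.94 [300. 260.] 5860 [ 0.628 -0.235  0.003] 0.006 [59 55 49]
tray 0.57 [298. 285.] 3303 [ 0.658 -0.177  0.008] 0.085 [150 148 136]
tray_handle 0.93 [297. 286.] 3223 [ 0.657 -0.177  0.008] 0.085 [151 149 137]
jaw1 0.71 [394. 281.] 164 [ 0.802 -0.303  0.016] 0.019 [ 74  95 148]
jaw1 0.7 [382. 327.] 182 [ 0.829 -0.218  0.016] 0.019 [180 119 129]
jaw1 0.64 [351. 370.] 185 [ 0.841 -0.113  0.015] 0.018 [175 114 123]
ja
[... 1312 characters left out ...]
61 [246. 367.] 3511 [ 0.64  -0.174  0.008] 0.085 [111 113 101]
jaw1 0.54 [163. 334.] 151 [ 0.837 -0.11   0.015] 0.021 [119  73  78]
jaw1 0.47 [276. 373.] 140 [ 0.584 -0.183  0.022] 0.026 [102 104  92]
jaw1 0.46 [166. 386.] 144 [ 0.825 -0.216  0.015] 0.02 [118  70  76]
block1 0.63 [337. 414.] 255 [ 0.454 -0.273  0.021] 0.026 [106 108  94]
mug 0.85 [183. 299.] 1335 [ 0.785 -0.016  0.039] 0.086 [77 79 68]
bottle 0.97 [188. 362.] 455 [ 0.755 -0.16   0.074] 0.111 [82 88 85]
spectacles 0.67 [260. 165.] 9672 [0.579 0.235 0.139] 0.144 [109 111  97]
spectacles 0.62 [266. 506.] 595 [ 0.615 -0.436  0.03 ] 0.042 [116  66  30]
spectacles 0.59 [337. 358.] 240 [ 0.453 -0.153  0.022] 0.027 [111 113  99]
1.5
```

View pics/scene0.png

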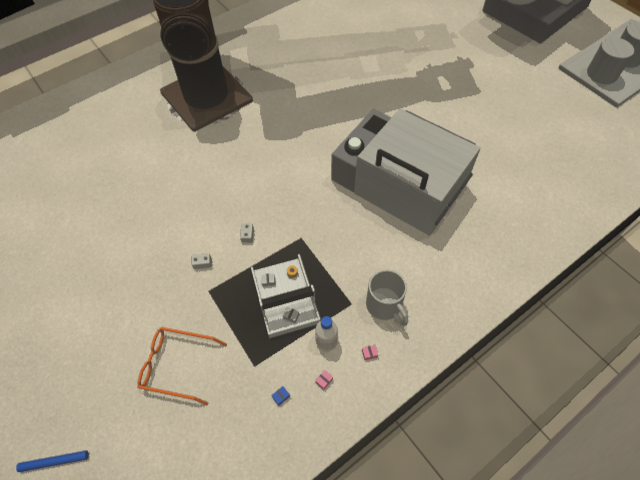

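View pics/top0.png

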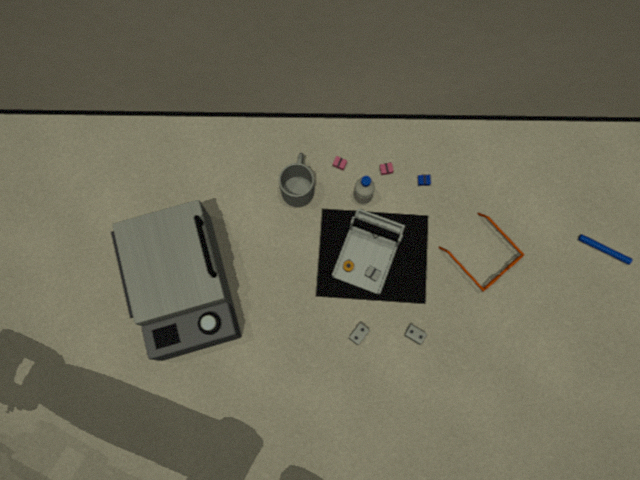

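Scene view: steel jaws on the tray at (row 277, col 269) and (315, 292), and a brass collar at (271, 292). Two steel blocks lie on the bench at (232, 245) and (261, 202). Look-alikes I won't take: blue at (396, 281), pink at (380, 325) and (352, 370), and a blue pen at (461, 52). Next: a close crop and pose fits.

```bash
cat >> h.py <<'E'
def rect(P):
    (c,s,a)=cv2.minAreaRect((P[:,:2]*1000).astype(np.float32)); return np.array(c)/1000,np.round(s,1),a
E
python3 - <<'E'
from h import *
fs=[grab('scene'),grab('top')];Ws=[cloud(f) for f in fs]
f=fs[0];c=cv2.resize(f['color'][215:345,185:345],None,fx=4.5,fy=4.5,interpolation=cv2.INTER_CUBIC)
cv2.imwrite('pics/crop1.png',c[:,:,::-1])
def sel(lo,hi,W): 
    return W[np.all((W>lo)&(W<hi),-1)]
for n,W,f in zip(('scene','top'),Ws,fs):
    print(n)
    print(' covertop',rect(sel([.4,.05,.134],[.8,.4,.143],W)))
    print(' rimz',np.median(sel([.4,.05,.134],[.8,.4,.146],W)[:,2]))
    P=sel([.4,.05,.150],[.8,.4,.2],W);print(' handle',rect(P),np.percentile(P[:,2],[50,98]))
    P=sel([.4,.05,.112],[.56,.25,.127],W);print(' button',rect(P),len(P),np.percentile(P[:,2],[5,50,95]))
    P=sel([.4,.05,.096],[.56,.35,.104],W);print(' ledge',rect(P),len(P))
    P=sel([.5,-.3,.06],[.72,-.05,.095],W);print(' traybar',rect(P),np.percentile(P[:,2],[5,50,98]))
    P=sel([.5,-.3,.0055],[.72,-.05,.03],W);print(' tray',rect(P))
    hsv=cv2.cvtColor(f['color'],cv2.COLOR_RGB2HSV)
    r=ctrl.regions_of('mat',f)[0];m=r['region']&(np.abs(W[...,2]-.003)<.003);print(' mat',rect(W[m]))
    r2=np.all((W>[.4,-.35,.015])&(W<[.5,-.1,.03]),-1).astype(np.uint8)
    k,L,st,ce=cv2.connectedComponentsWithStats(r2)
    for i in range(1,k):
        if st[i,4]>60: print(' block',rect(W[L==i]),np.median(W[L==i][:,2]),st[i,4])
# any other thing >10mm on bench, in both views
    r3=np.all((W>[.2,-.8,.008])&(W<[1.0,.7,.4]),-1).astype(np.uint8)
    k,L,st,ce=cv2.connectedComponentsWithStats(r3)
    for i in range(1,k):
        if st[i,4]>50: print('  thing',np.nanmedian(W[L==i],0).round(3),st[i,4])
E
```

```text
scene
 covertop (array([0.58257452, 0.23357095]), array([211.2, 188.7]), 17.506540298461914)
 rimz 0.13826166576476046
 handle (array([0.60799341, 0.15262192]), array([121.9,  13.9]), 17.24928092956543) [0.18144822 0.1865387 ]
 button (array([0.49852463, 0.13236392]), array([ 42.9, 114.4]), 68.85420989990234) 266 [0.11235773 0.1197934  0.12571367]
 ledge (array([0.47443942, 0.19734023]), array([121.3, 183.2]), 17.545616149902344) 1048
 traybar (array([ 0.6675603 , -0.18817966]), array([109.8,  16.8]), 69.81137084960938) [0.06520845 0.08319767 0.08703462]
 tray (array([ 0.62464154, -0.18301439]), array([234.2, 191.6]), 89.32372283935547)
 mat (array([ 0.62663733, -0.18625804]), array([240.1, 201.9]), 86.7740478515625)
 block (array([ 0.45311618, -0.15581572]), array([26.8, 43.5]), 52.073585510253906) 0.021396564231001815 193
 block (array([ 0.45429031, -0.27536771]), array([39.4, 28.3]), 55.72256851196289) 0.02102681648916753 204
  thing [0.584 0.182 0.136] 11600
  thing [ 0.457 -0.157  0.021] 213
  thing [ 0.457 -0.276  0.021] 236
  thing [ 0.692 -0.177  0.067] 1848
  thing [ 0.602 -
[... 925 characters left out ...]
.80976867675781)
 mat (array([ 0.62858459, -0.18417291]), array([242.8, 201.6]), 86.7765121459961)
 block (array([ 0.45366516, -0.15414929]), array([25.6, 40.2]), 53.22189712524414) 0.021501500121303637 230
 block (array([ 0.45467844, -0.27428122]), array([40.1, 26.6]), 58.783321380615234) 0.021804367156895387 236
  thing [ 0.784 -0.018  0.058] 959
  thing [ 0.839 -0.11   0.016] 130
  thing [ 0.827 -0.216  0.016] 126
  thing [ 0.8   -0.299  0.016] 130
  thing [ 0.756 -0.161  0.073] 462
  thing [0.544 0.217 0.137] 14333
  thing [ 0.648 -0.18   0.021] 1968
  thing [ 0.614 -0.442  0.031] 517
  thing [ 0.646 -0.693  0.014] 399
  thing [ 0.453 -0.153  0.021] 239
  thing [ 0.454 -0.274  0.022] 248
```

View pics/crop1.png

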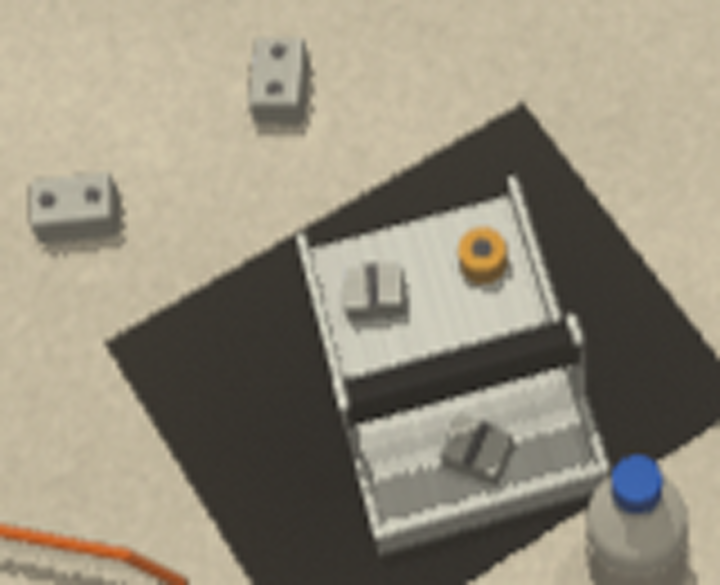

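The crop shows two steel jaws and one brass collar on the tray, and two two-hole blocks on the bench. The look-alikes are all off the tray. Poses from both views agree to about 2 mm, and the heights match the sizes given. Next I'll check reachability along the planned paths.

```bash
cat >> h.py <<'E'
G=ctrl.grip_point_offset
CY=np.radians(17.2); C0=np.array([.5835,.2318,0.])
RC=R.from_euler('z',CY)
def cw(p): return C0+RC.apply(np.asarray(p,float))       # cleaner -> world
def handle(th):                                          # bar axis at cover angle th
    a,b=.172,.048
    return cw([0,.090-a*np.cos(th)+b*np.sin(th),.1305+a*np.sin(th)+b*np.cos(th)])
def tcp(grip,rv): return np.asarray(grip)-G*R.from_rotvec(rv).as_matrix()[:,2]
RH=down(CY+np.pi/2)   # closing along cleaner y
def traytool(yaw,tilt,flip=False): # tray pose rotation (lip down by tilt) and tool rotvec: closing along tray x, tool z = -tray z
    RT=R.from_euler('z',yaw)*R.from_euler('y',-tilt)
    M=RT.as_matrix(); s=-1 if flip else 1
    y=s*M[:,0]; z=-M[:,2]
    return RT,R.from_matrix(np.stack([np.cross(y,z),y,z],1)).as_rotvec()
E
python3 - <<'E'
from h import *
print(G)
for k in (0,np.pi):
    rv=down(CY+np.pi/2+k)
    for th in (0,.6,1.2,1.83):
        q=ctrl.solve_ik(tcp(handle(th),rv),rv); print('cover',th,handle(th).round(3),None if q is None else np.round(q,2))
for fl in (0,1):
  RT,rv=traytool(np.radians(-20.3),0,fl)
  q=ctrl.solve_ik(tcp([.6675,-.187,.073],rv),rv);print('tray',fl,None if q is None else np.round(q,2))
  for yaw in (17.2,0,-20):
   for t in (0,.4,.7,.9,1.0):
    RT,rv=traytool(np.radians(yaw),t,fl)
    lip=cw([.04,0,.155]); g=lip+RT.apply([.115,0,.066])
    q=ctrl.solve_ik(tcp(g,rv),rv);print('tip',fl,yaw,t,None if q is None else np.round(q,2))
E
```

```text
0.0539
cover 0 [0.608 0.153 0.178] [ 0.09  0.25  1.76 -0.    1.13 -1.79]
cover 0.6 [0.591 0.208 0.267] [ 0.18  0.17  1.68 -0.    1.29 -1.69]
cover 1.2 [0.562 0.301 0.308] [ 0.33  0.17  1.61  0.    1.36 -1.54]
cover 1.83 [0.53  0.404 0.284] [ 0.5   0.25  1.56  0.    1.33 -1.37]
cover 0 [0.608 0.153 0.178] [ 0.09  0.25  1.76 -0.    1.13  1.36]
cover 0.6 [0.591 0.208 0.267] [ 0.18  0.17  1.68 -0.    1.29  1.45]
cover 1.2 [0.562 0.301 0.308] [ 0.33  0.17  1.61 -0.    1.36  1.6 ]
cover 1.83 [0.53  0.404 0.284] [ 0.5   0.25  1.56 -0.    1.33  1.77]
tray 0 [-0.42  0.5   1.63 -0.    1.   -0.06]
tip 0 17.2 0 [ 0.23  0.54  1.29 -0.    1.31 -0.07]
tip 0 17.2 0.4 [ 0.22  0.26  1.63  0.04  0.86 -0.1 ]
tip 0 17.2 0.7 [ 0.21  0.07  1.87  0.12  0.51 -0.18]
tip 0 17.2 0.9 [ 0.2  -0.04  2.03  0.32  0.26 -0.37]
tip 0 17.2 1.0 None
tip 0 0 0 [ 0.19  0.53  1.31 -0.    1.3   0.19]
tip 0 0 0.4 [ 0.23  0.26  1.63 -0.11  0.87  0.28]
tip 0 0 0.7 [ 0.26  0.08  1.86 -0.33  0.54  0.49]
tip 0 0 0.9 [ 0.29 -0.    2.   -0.72  0.35  0.87]
tip 0 0 1.0 [ 0.31 -0.04  2.07 -1.09  0.29  1.25]
tip 0 -20 0 [ 0.14  0.49  1.37 -0.    1.29  0.49]
tip 0 -20 0.4 [ 0.23  0.26  1.62 -0.27  0.94  0.7 ]
tip 0 -20 0.7 [ 0.32  0.13  1.8  -0.64  0.73  1.05]
tip 0 -20 0.9 [ 0.38  0.08  1.91 -1.01  0.67  1.41]
tip 0 -20 1.0 [ 0.42  0.06  1.97 -1.21  0.67  1.6 ]
tray 1 None
tip 1 17.2 0 None
tip 1 17.2 0.4 None
tip 1 17.2 0.7 None
tip 1 17.2 0.9 [ 0.2  -0.04  2.03  0.32  0.26  2.77]
tip 1 17.2 1.0 None
tip 1 0 0 None
tip 1 0 0.4 None
tip 1 0 0.7 [ 0.26  0.08  1.86 -0.33  0.54 -2.65]
tip 1 0 0.9 [ 0.29 -0.    2.   -0.72  0.35 -2.27]
tip 1 0 1.0 [ 0.31 -0.04  2.07 -1.09  0.29 -1.89]
tip 1 -20 0 [ 0.14  0.49  1.37 -0.    1.29 -2.65]
tip 1 -20 0.4 [ 0.23  0.26  1.62 -0.27  0.94 -2.44]
tip 1 -20 0.7 [ 0.32  0.13  1.8  -0.64  0.73 -2.09]
tip 1 -20 0.9 [ 0.38  0.08  1.91 -1.01  0.67 -1.74]
tip 1 -20 1.0 [ 0.42  0.06  1.97 -1.21  0.67 -1.54]
```

```bash
cat > cover.py <<'E'
from h import *
ctrl.command_gripper(.06)
h0=handle(0)
ctrl.movep(tcp(h0+[0,0,.07],RH),RH)
print('contact',ctrl.move_straight(tcp(h0,RH),feed=.08,f_stop=8))
ctrl.command_gripper(0.0)
print('w',ctrl.get_gripper_width(),'f',ctrl.get_grasp_force())
ths=np.linspace(0,1.83,22)[1:]
for t in ths:
    ctrl.move_straight(tcp(handle(t),RH),RH,feed=.09 if .2<t<1.5 else .05)
print(ctrl.get_ft_force(),ctrl.get_gripper_width(),ctrl.get_time())
f=grab('scene');save(f,'open.png')
E
python3 cover.py
```

```text
contact False
w 0.01036565143762445 f 58.46509337425232
[2.09047563 1.12272563 4.88453415] 0.009932767228825095 13.45
```

View pics/open.png

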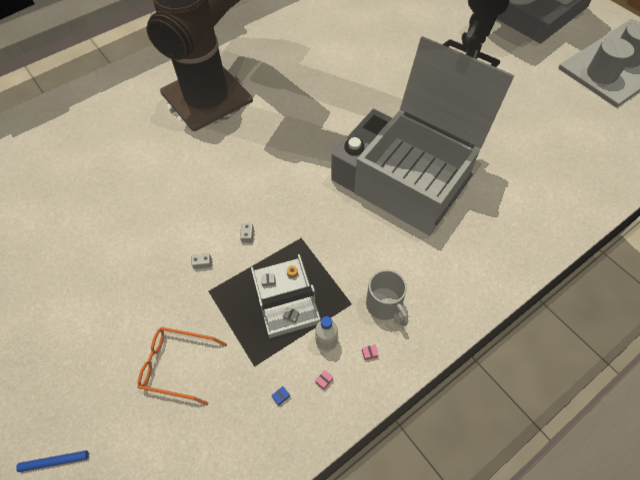

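The cover stands fully back at (90, 455) with the gripper still on the bar, and the bath is empty at (160, 410). I'll release it, confirm the angle, then pick up the tray.

```bash
cat > tray.py <<'E'
from h import *
ctrl.command_gripper(.026); 
p=ctrl.get_ee_pos(); ctrl.move_straight(p+[0,0,.09],feed=.1)
ctrl.hold(.4)
f=grab('scene');W=cloud(f)
Q=RC.inv().apply(W.reshape(-1,3)-C0); Q=Q[np.all((Q>[-.09,.08,.15])&(Q<[.09,.17,.31]),-1)]
k=np.polyfit(Q[:,2],Q[:,1],1);print('cover angle',np.pi/2+np.arctan(k[0]),len(Q))
W=cloud(f);P=W[np.all((W>[.5,-.3,.076])&(W<[.72,-.05,.095]),-1)];r=rect(P);print(r,np.median(P[:,2]))
ctrl.command_gripper(.06)
RT,rv=traytool(np.radians(-20.3),0)
g=np.array([.6675,-.187,.073])
ctrl.movep(tcp(g+[0,0,.13],rv),rv)
print('contact',ctrl.move_straight(tcp(g,rv),feed=.1,f_stop=8))
ctrl.command_gripper(0)
print('w',ctrl.get_gripper_width(),ctrl.get_grasp_force())
ctrl.move_straight(tcp(g+[0,0,.05],rv),feed=.06)
print(ctrl.get_ft_force(),ctrl.get_gripper_width())
f=grab('scene');save(f,'lift.png');print(ctrl.get_time())
E
python3 tray.py
```

```text
cover angle 1.8380106151665412 5938
(array([ 0.66758636, -0.18822499]), array([109.6,  16.1]), 69.51625061035156) 0.08410510573985344
contact False
w 0.012844015716465228 59.95157718658447
[ 0.24241092 -0.25227847 -4.02732079] 0.012945084766164522
20.9167
```

View pics/lift.png

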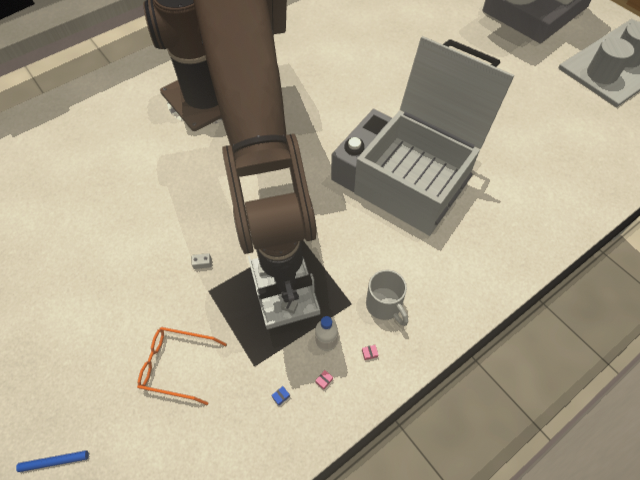

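The tray is lifted level with its parts aboard at (290, 285), and the cover rests on its stop (1.84 rad). Next I'll carry the tray over and tip it.

```bash
cat > tip.py <<'E'
from h import *
p=ctrl.get_ee_pos()
ctrl.move_straight(p+[0,0,.10],feed=.15)
def go(t,lipc,feed,yaw=0):
    RT,rv=traytool(yaw,t); g=cw(lipc)+RT.apply([.115,0,.066])
    ctrl.move_straight(tcp(g,rv),rv,feed=feed)
go(-.05,[.04,-.01,.20],.15)
for t in (.15,.35,.5,.6,.7,.8,.9): go(t,[.04,-.01,.20-.045*min(1,t/.5)],.06)
ctrl.hold(.7)
print(ctrl.get_ft_force(),ctrl.get_gripper_width())
f=grab('scene');save(f,'tip.png');print(ctrl.get_time())
E
python3 tip.py
```

```text
[-0.2382794  -0.68520235 -3.30653544] 0.012729834398877902
28.9667
```

View pics/tip.png

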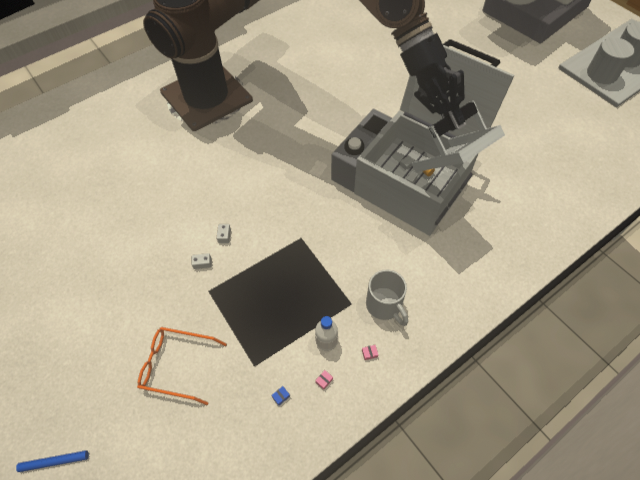

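The collar is in the bath at (170, 430), and one block has been knocked to (232, 222). I'll jiggle the tray, level it and check that it and the bath look right.

```bash
python3 - <<'E'
exec(open('tip.py').read().split("p=ctrl")[0])
def go(t,lipc,feed,yaw=0):
    RT,rv=traytool(yaw,t); g=cw(lipc)+RT.apply([.115,0,.066])
    ctrl.move_straight(tcp(g,rv),rv,feed=feed)
for i in range(2):
    go(.9,[.04,-.01,.175],.25); go(.9,[.04,-.01,.155],.25)
go(.3,[.04,-.01,.19],.15); go(0,[.06,-.01,.22],.15)
p=ctrl.get_ee_pos()
RT,rv=traytool(np.radians(-10),0)
m=np.array([.6277,-.185,0])          # mat centre
g=m+R.from_euler('z',np.radians(-10)).apply([.035,0,.073])
ctrl.move_straight(tcp(g+[0,0,.15],rv),rv,feed=.22)
ctrl.hold(.3);print(ctrl.get_ft_force())
a=grab('scene');b=grab('top')
im=np.hstack([cv2.resize(a['color'][80:220,320:500],(400,311),interpolation=cv2.INTER_CUBIC),cv2.resize(a['color'][200:340,210:390],(400,311),interpolation=cv2.INTER_CUBIC)])
cv2.imwrite('pics/after.png',im[:,:,::-1]);print(ctrl.get_time())
E
```

```text
[-0.43553576 -0.37000943 -2.24715147]
34.4917
```

View pics/after.png

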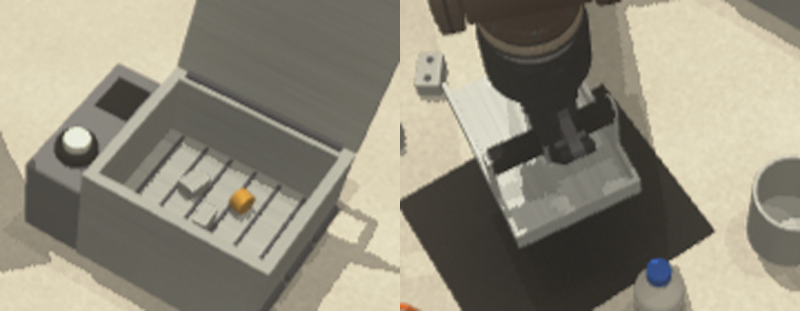

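The bath (left) holds both jaws and the collar, and the tray (right) is empty. I'll set the tray down and measure the blocks and the free space in the bath.

```bash
cat > blk.py <<'E'
from h import *
def blocks():
    out={}
    for n in ('scene','top'):
        W=cloud(grab(n)); M=np.all((W>[.35,-.36,.013])&(W<[.515,-.03,.03]),-1).astype(np.uint8)
        k,L,st,_=cv2.connectedComponentsWithStats(M)
        out[n]=[(*rect(W[L==i]),round(float(np.median(W[L==i][:,2])),4)) for i in range(1,k) if st[i,4]>80]
    return out
def bath():
    W=cloud(grab('scene'));Q=RC.inv().apply(W.reshape(-1,3)-C0).reshape(W.shape)
    M=np.all((Q>[-.085,-.075,.064])&(Q<[.085,.07,.12]),-1).astype(np.uint8)
    k,L,st,_=cv2.connectedComponentsWithStats(M)
    return [(np.nanmedian(Q[L==i],0).round(3),st[i,4]) for i in range(1,k) if st[i,4]>20]
E
python3 - <<'E'
from blk import *
yaw=np.radians(-10);RT,rv=traytool(yaw,0)
m=np.array([.615,-.187,0]); g=m+R.from_euler('z',yaw).apply([.035,0,.0725])
ctrl.move_straight(tcp(g+[0,0,.03],rv),rv,feed=.15)
print(ctrl.move_straight(tcp(g+[0,0,-.002],rv),rv,feed=.03,f_stop=3),ctrl.get_ee_pos()[2]-G)
ctrl.command_gripper(.06)
p=ctrl.get_ee_pos();ctrl.move_straight(p+[0,0,.1],feed=.15)
ctrl.movep(tcp([.5,.1,.3],down(np.pi/2)),down(np.pi/2))
for n,l in blocks().items():
    for r in l: print(n,r)
print(bath(),ctrl.get_time())
f=grab('scene');W=cloud(f);save(f,'b.png')
P=W[np.all((W>[.5,-.3,.076])&(W<[.75,-.05,.095]),-1)];print(rect(P),np.median(P[:,2]))
E
```

```text
True 0.07348575105359068
scene (array([ 0.42240125, -0.19921828]), array([26.8, 41.3]), 53.4637565612793, 0.0207)
scene (array([ 0.45576782, -0.27661487]), array([40.1, 29.3]), 58.23302459716797, 0.0211)
top (array([ 0.45449359, -0.27407874]), array([40.1, 26.9]), 59.10609817504883, 0.0219)
top (array([ 0.42292004, -0.19757611]), array([26. , 40.8]), 51.99991989135742, 0.0219)
[(array([-0.028,  0.015,  0.07 ]), np.int32(110)), (array([0.026, 0.018, 0.075]), np.int32(82)), (array([ 0.006, -0.023,  0.076]), np.int32(87))] 39.1333
(array([ 0.68350244, -0.20560574]), array([110.7, 101.1]), 71.21875762939453) 0.08419786362291638
```

```bash
cat >> blk.py <<'E'
def best(pos,ang):
    q0=np.array(ctrl.get_joint_positions());c=[]
    for k in (0,np.pi):
        rv=down(ang+k);q=ctrl.solve_ik(tcp(pos,rv),rv)
        if q is not None: c.append((abs(np.array(q)-q0).max(),rv))
    return min(c,key=lambda t:t[0])[1]
def fetch(near,drop):
    bs=[r for l in blocks().values() for r in l]
    bs=[r for r in bs if np.hypot(*(r[0]-near))<.05]; print(bs)
    c=np.mean([r[0] for r in bs],0)
    a=np.radians(np.median([r[2]+(0 if r[1][0]<r[1][1] else 90) for r in bs]))
    ctrl.command_gripper(.06)
    g=np.array([*c,.021]);rv=best(g,a)
    ctrl.movep(tcp(g+[0,0,.1],rv),rv)
    print('hit',ctrl.move_straight(tcp(g,rv),feed=.1,f_stop=6))
    ctrl.command_gripper(0);print('w',ctrl.get_gripper_width())
    ctrl.move_straight(tcp(g+[0,0,.20],rv),feed=.2)
    d=cw([*drop,.097]);up=d.copy();up[2]=.22;rv=best(up,CY+np.pi/2)
    ctrl.movep(tcp(up,rv),rv)
    print('held',ctrl.get_gripper_width(),'hit',ctrl.move_straight(tcp(d,rv),feed=.1,f_stop=8),ctrl.get_ee_pos()[2]-G)
    ctrl.command_gripper(.042)
    ctrl.move_straight(tcp(up,rv),feed=.15)
E
python3 - <<'E'
from blk import *
fetch([.4227,-.198],[-.055,-.033]);
fetch([.455,-.275],[.057,-.033])
rv=best([.5,.1,.3],CY+np.pi/2)
ctrl.movep(tcp([.5,.1,.33],rv),rv)
f=grab('scene');save(f,'c.png');print(bath(),[len(v) for v in blocks().values()],ctrl.get_time())
E
```

```text
[(array([ 0.42233524, -0.19943895]), array([26.7, 41.3]), 52.282257080078125, 0.0211), (array([ 0.42245221, -0.19737689]), array([25.9, 40.4]), 52.96419906616211, 0.0216)]
hit False
w 0.024649031670896607
held 0.02464269604659744 hit True 0.09730767624844672
[(array([ 0.45441269, -0.27561212]), array([39.7, 28.5]), 56.48115158081055, 0.0209), (array([ 0.45488748, -0.2742171 ]), array([40.4, 26.8]), 57.599430084228516, 0.0215)]
hit False
w 0.024399434897919237
held 0.024590751430765865 hit False 0.0974633031264486
[(array([-0.029,  0.015,  0.07 ]), np.int32(110)), (array([-0.056, -0.027,  0.076]), np.int32(137)), (array([0.026, 0.019, 0.075]), np.int32(83)), (array([ 0.006, -0.022,  0.076]), np.int32(87)), (array([ 0.059, -0.027,  0.077]), np.int32(142))] [0, 0] 58.0
```

View pics/c.png

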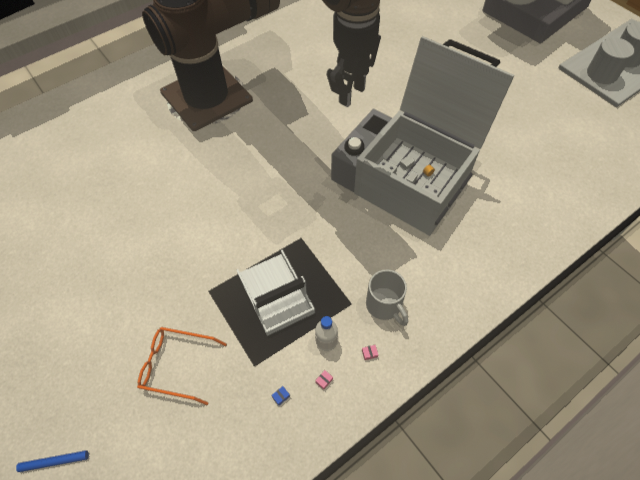

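All five parts lie in the bath (160, 415), the tray is flat on its mat (293, 277) and the bystanders haven't moved. I'll shut the cover now.

```bash
python3 - <<'E'
from h import *
ctrl.command_gripper(.026)
h=handle(1.83)
ctrl.movep(tcp(h+[0,0,.09],RH),RH)
print('hit',ctrl.move_straight(tcp(h,RH),feed=.08,f_stop=6))
ctrl.command_gripper(0);print('w',ctrl.get_gripper_width())
for t in np.linspace(1.83,0,22)[1:]:
    ctrl.move_straight(tcp(handle(t),RH),RH,feed=.09 if .35<t<1.6 else .04)
print(ctrl.get_ft_force(),ctrl.get_gripper_width())
print('press',ctrl.move_straight(tcp(handle(0)-[0,0,.004],RH),RH,feed=.02,f_stop=8),ctrl.get_ee_pos()[2]-G)
ctrl.command_gripper(.04)
p=ctrl.get_ee_pos();ctrl.move_straight(p+[0,0,.1],feed=.12)
ctrl.command_gripper(0)
rv=down(CY); up=[.463,.147,.3]
ctrl.movep(tcp(up,rv),rv) if ctrl.solve_ik(tcp(up,rv),rv) is not None else print('noik')
for n in ('scene','top'):
    f=grab(n);W=cloud(f);Q=RC.inv().apply(W.reshape(-1,3)-C0)
    P=Q[np.all((Q>[-.1,-.085,.12])&(Q<[.1,.085,.16]),-1)]
    k=np.polyfit(P[:,1],P[:,2],1);print('cover slope',k,len(P))
    for z in (.114,.118,):
        P=Q[np.all((Q>[-.172,-.085,z])&(Q<[-.112,0,.135]),-1)]
        print(n,'button',len(P),P and 0 if len(P)==0 else (P.min(0).round(4),P.max(0).round(4),np.median(P,0).round(4)))
    if n=='scene': save(f,'shut.png')
print(ctrl.get_time())
E
```

```text
hit False
w 0.00993849290981438
[-3.16812649  2.35845579  5.88292431] 0.009774724639157592
press True 0.17979487648105053
cover slope [-0.00198745  0.13837634] 4943
scene button 120 (array([-0.1547, -0.0614,  0.1142]), array([-0.1203, -0.0298,  0.1256]), array([-0.1386, -0.0478,  0.1213]))
scene button 103 (array([-0.1547, -0.0611,  0.1182]), array([-0.1254, -0.0298,  0.1256]), array([-0.1391, -0.0458,  0.1216]))
cover slope [-0.00142325  0.13846422] 4674
top button 215 (array([-0.1581, -0.0661,  0.114 ]), array([-0.1184, -0.0256,  0.1272]), array([-0.1393, -0.0449,  0.1214]))
top button 172 (array([-0.1541, -0.0577,  0.118 ]), array([-0.1248, -0.0297,  0.1272]), array([-0.1392, -0.044 ,  0.1221]))
72.95
```

View pics/shut.png

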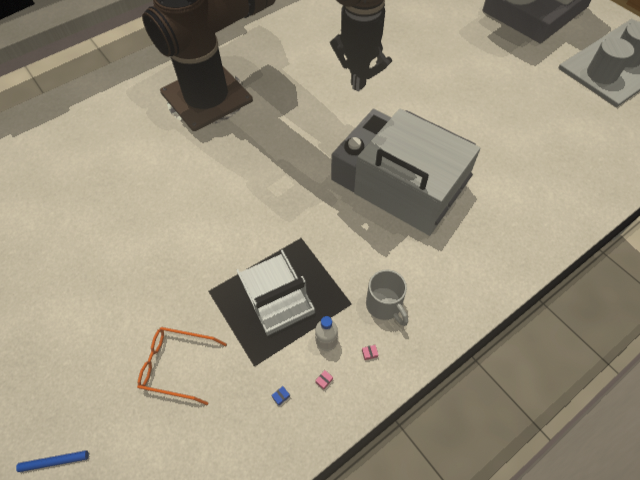

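The cover is flush and shut (slope below 0.003), with the button clear at (145, 355). Next I'll press it.

```bash
python3 - <<'E'
from h import *
rv=down(CY); b=cw([-.1393,-.0445,.1215])
ctrl.movep(b+[0,0,.073+.025],rv)
hit=ctrl.move_straight(b+[0,0,.073-.012],rv,feed=.02,f_stop=14)
p=ctrl.get_ee_pos();print(hit,p[2]-.073,ctrl.get_ft_force())
ctrl.hold(.2);print(ctrl.get_ft_force())
ctrl.move_straight(b+[0,0,.073+.10],rv,feed=.1)
ctrl.movep(b+[-.02,.0,.26],rv)
f=grab('top');W=cloud(f)
f=grab('scene');W=cloud(f);Q=RC.inv().apply(W.reshape(-1,3)-C0)
P=Q[np.all((Q>[-.150,-.055,.11])&(Q<[-.13,-.035,.135]),-1)];print('button z',np.median(P[:,2]),len(P))
P=Q[np.all((Q>[-.1,-.085,.12])&(Q<[.1,.085,.16]),-1)];print(np.polyfit(P[:,1],P[:,2],1),ctrl.get_time())
E
```

```text
True 0.11579381039656843 [-1.24080895 -0.33086542  4.07536975]
[-2.30919264 -0.19689106  5.56558268]
button z 0.12152506623121355 55
[-0.00191526  0.1383474 ] 76.95
```

The travel (5.7 mm) looks right, but the force reading is ambiguous, so I'll press once more with a force baseline.

```bash
python3 - <<'E'
from h import *
rv=down(CY); b=cw([-.1393,-.0445,.1215])
ctrl.move_straight(b+[0,0,.073+.01],rv,feed=.1); ctrl.hold(.2)
print('base',ctrl.get_ft_force())
for d in (0,.002,.004,.005,.006,.007,.008):
    h=ctrl.move_straight(b+[0,0,.073-d],rv,feed=.02,f_stop=25); ctrl.hold(.15)
    f=ctrl.get_ft_force();print(d,h,ctrl.get_ee_pos()[2]-.073-.1215,f)
    if h or f[2]>20: break
ctrl.move_straight(b+[0,0,.073+.10],rv,feed=.1)
ctrl.movep(b+[-.02,.0,.26],rv)
for n in ('scene','top'):
    f=grab(n);Q=RC.inv().apply(cloud(f).reshape(-1,3)-C0)
    P=Q[np.all((Q>[-.150,-.055,.11])&(Q<[-.13,-.035,.135]),-1)];print('button z',np.median(P[:,2]))
    P=Q[np.all((Q>[-.1,-.085,.12])&(Q<[.1,.085,.16]),-1)];print(np.polyfit(P[:,1],P[:,2],1))
print(ctrl.get_time())
E
```

```text
base [0.13362574 1.16026637 0.15214601]
0 False 8.911408560345613e-05 [-1.32173969 -0.23563422  1.80488764]
0.002 False -0.0017242862919260443 [ 0.27750859 -0.26888387  1.67029597]
0.004 False -0.003731057859307399 [ 0.40793053 -0.20769938  3.08416111]
0.005 False -0.004775107527019942 [ 1.12055765 -0.73633079  4.16255717]
0.006 False -0.0058153428045007866 [0.86230942 1.1907812  4.60218136]
0.007 False -0.00591774572643948 [-0.95408968 -0.48806339  9.5150614 ]
0.008 False -0.006008751737113863 [-3.58557259 -0.55767683 13.92807655]
button z 0.12090519941922931
[-0.00138136  0.13837974]
button z 0.12134707276445651
[-3.63609335e-06  1.38600779e-01]
84.0667
```

The button bottomed out at 6 mm and sprang back up. The cover is still shut and the robot is clear of everything, so I'm handing the job in.

```bash
python3 -c "
from cell import ctrl
print(ctrl.job_done())"
```

```text
the job is handed in; nothing more can be done
None
```

I handed the job in at about 84 s of the 192 s allowed: both jaws, the collar and both blocks are in the bath, the empty tray is flat on its mat, and the cover was lowered shut. The start button was then pressed fully (twice, to be sure) and is up again, the bystanders look unmoved, and the hand-in gave no verdict.

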